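# Sort the weaning spoons by trying them under the caddy's bars

## Task

Put away the three orange spoons: slide each one that fits handle first down a lane of the sloping bamboo caddy, under the bar, until the tip is right home against the end stop, one spoon to a lane. The one whose handle is too thick to pass under the bar must not be forced: lay it flat, right way up, in the scoop pocket of the yellow bib. Leave the cup and the jar standing where they are.

Things in the scene. Friction and masses are not known exactly. Their poses are not given: they have to be found in the camera images.
- spoon_a: Orange weaning spoon, 160 mm long, 45 g. Origin: underside, mid-length; x along it to the bowl, z up. Handle x -80 to +41 mm, 18 wide, 12 thick; at x -62 to +6 its top swells: 14 mm thick in all on two spoons, 19 on one (which is not told). Bowl 40 mm across, 12 high, centred at x +60. Hold it at x +20. At the start flat on the tray, bowl away from the robot.
- spoon_b: Orange weaning spoon, 160 mm long, 45 g. Origin: underside, mid-length; x along it to the bowl, z up. Handle x -80 to +41 mm, 18 wide, 12 thick; at x -62 to +6 its top swells: 14 mm thick in all on two spoons, 19 on one (which is not told). Bowl 40 mm across, 12 high, centred at x +60. Hold it at x +20. At the start flat on the tray, bowl away from the robot.
- spoon_c: Orange weaning spoon, 160 mm long, 45 g. Origin: underside, mid-length; x along it to the bowl, z up. Handle x -80 to +41 mm, 18 wide, 12 thick; at x -62 to +6 its top swells: 14 mm thick in all on two spoons, 19 on one (which is not told). Bowl 40 mm across, 12 high, centred at x +60. Hold it at x +20. At the start flat on the tray, bowl away from the robot.
- spoon_a_tip (a point): Handle tip of spoon_a, at its underside (x = -80 mm of the spoon); axes as the spoon. The last 8 mm at the tip are 14 mm wide and 8 mm thick.
- spoon_b_tip (a point): Handle tip of spoon_b, at its underside (x = -80 mm of the spoon); axes as the spoon. The last 8 mm at the tip are 14 mm wide and 8 mm thick.
- spoon_c_tip (a point): Handle tip of spoon_c, at its underside (x = -80 mm of the spoon); axes as the spoon. The last 8 mm at the tip are 14 mm wide and 8 mm thick.
- tray: Flat grey laminate tray without a rim, 260 mm (x) by 280 mm (y), 8 mm thick, fixed; origin under its centre. The spoons lie on it.
- rack: Bamboo spoon caddy, fixed: a board 190 mm wide and 214 mm long that slopes down towards the robot at 30 degrees, low end 36 mm and high end 136 mm above the ledge, with two lanes. Origin on the ledge under its middle; x level, from the low end to the high end.
- lane_left (a point): Left (+y of the caddy) lane of the caddy: mid-lane point on its floor at the end stop's face (low end). x up the lane (away from the robot, rising 30 deg), z out of the sloping floor. Rails 22 mm apart, 16.5 high, x 0 to 58, then flared to 35 mm apart at x 79; bare floor from there to x 200. Fixed bar over it at x 43 to 57, 16.5 to 25.5 mm above the floor. Stop 14 mm high. Lanes 90 mm apart.
- lane_right (a point): Right (-y of the caddy) lane of the caddy: mid-lane point on its floor at the end stop's face (low end). x up the lane (away from the robot, rising 30 deg), z out of the sloping floor. Rails 22 mm apart, 16.5 high, x 0 to 58, then flared to 35 mm apart at x 79; bare floor from there to x 200. Fixed bar over it at x 43 to 57, 16.5 to 25.5 mm above the floor. Stop 14 mm high. Lanes 90 mm apart.
- bib: Yellow hard silicone bib lying on the ledge, fixed. Origin on the ledge under the middle of its scoop pocket: an open trough 220 mm (x) by 100 mm (y) inside, walls 4 mm thick and 28 mm high over the ledge, floor 4 mm above the ledge. The flat bib panel with two neck straps lies beyond it at +y.
- cup: Loose white cup, 68 mm across, 75 mm high, a bystander beyond the tray; origin under its centre.
- jar: Loose jar, 64 mm across, 85 mm high, a bystander beyond the tray; origin under its centre.
Mind the look-alikes: they are no part of the job. What is shaped like the spoon_a but blue is not meant.

How it is judged:
At the end, for the whole second after the job is handed in: At rest: the two thinner spoons one in each lane under its bar (0.15 rad), tip within 12 mm of the stop, 8 mm of mid-lane, under 10 mm off the floor; the thick spoon flat (0.2 rad), right way up, its middle in the bib's pocket (100 mm along, 50 mm across, under 15 mm high) (((x of spoon_a_tip in the frame of lane_left between -0.006 and 0.012 m and y of spoon_a_tip in the frame of lane_left between -0.008 and 0.008 m and z of spoon_a_tip in the frame of lane_left between -0.006 and 0.01 m and angle between the x axis of spoon_a and the x axis of lane_left, either way round below 0.15 rad) or (x of spoon_a_tip in the frame of lane_right between -0.006 and 0.012 m and y of spoon_a_tip in the frame of lane_right between -0.008 and 0.008 m and z of spoon_a_tip in the frame of lane_right between -0.006 and 0.01 m and angle between the x axis of spoon_a and the x axis of lane_right, either way round below 0.15 rad)) and ((x of spoon_c_tip in the frame of lane_left between -0.006 and 0.012 m and y of spoon_c_tip in the frame of lane_left between -0.008 and 0.008 m and z of spoon_c_tip in the frame of lane_left between -0.006 and 0.01 m and angle between the x axis of spoon_c and the x axis of lane_left, either way round below 0.15 rad) or (x of spoon_c_tip in the frame of lane_right between -0.006 and 0.012 m and y of spoon_c_tip in the frame of lane_right between -0.008 and 0.008 m and z of spoon_c_tip in the frame of lane_right between -0.006 and 0.01 m and angle between the x axis of spoon_c and the x axis of lane_right, either way round below 0.15 rad)) and x of spoon_b in the frame of bib between -0.1 and 0.1 m and y of spoon_b in the frame of bib between -0.05 and 0.05 m and z of spoon_b in the frame of bib below 0.015 m and angle between spoon_b's own z axis and vertical below 0.2 rad and linear speed of each of spoon_a, spoon_b, spoon_c below 0.02 m/s); the robot touches nothing.
It fails at once if the thick spoon is forced: pressed against the caddy with more than 40 N (contact force between spoon_b and rack above 40 N).
It fails at once if the cup is shifted more than 20 mm or tipped (distance of cup from where it was at the start of the episode above 0.02 m or angle between cup's own z axis and vertical above 0.35 rad).
It fails at once if the jar is shifted more than 20 mm or tipped (distance of jar from where it was at the start of the episode above 0.02 m or angle between jar's own z axis and vertical above 0.35 rad).
It also fails if it takes over 72 s, if anything falls off the work surface, if the arm or the gripper's body presses on something with over 40 N, if the wrist force passes 120 N, or if a joint passes its speed limit or range.

## Robot

A 7-joint arm with a two-finger parallel gripper is mounted at the origin on the work surface. World frame = base frame: x ahead of the robot, y to its left, z up, the work surface at z = 0. Lengths are in m, angles in rad, forces in N, time in s.
With the tool pointing down it reaches from about 0.425 to 0.95 m from the base axis. Payload 4.7 kg.
Tool frame: the origin (TCP) lies on the centre line of the jaws, within the pads' length; the fingertips stand 25 mm ahead of it and the grasp point (between the pads) lies 6 mm ahead of it (manip.nose_length is the distance from the TCP to the fingertips, in m); z points along the fingers, y is the line along which they close (so a half turn about z gives the same grasp; the last joint's range is limited). The gripper opens to 87 mm and grips with 3 to 60 N. Pads are 19 mm wide; open, the fingers measure 117 mm over their backs; the gripper's body (75 mm by 190 mm) begins 51 mm behind the grasp point.
Start: joints at [-1.162, 0.469, -0.049, 1.532, 0.024, 1.141, -0.082], TCP at [0.286, 0.611, 0.248] pointing down, gripper open.
Joint ranges: [-2.59, 2.59], [-0.33, 1.99], [-1.39, 1.29], [0.1, 2.45], [-1.04, 4.18], [0.21, 1.99], [-2.66, 2.66]. Speed limits (rad/s): [2.57, 2.57, 3.14, 3.14, 3.14, 3.14, 3.14].

## Interface

Orientations are given as a unit quaternion [w, x, y, z].
In Python, from plant import readout, cams, order, manip gives the robot as it stands. The module is installed in compiled form; this text tells all that it offers.
- The arm moves only by the tool jog_arm, never from a script. Its argument "rows" is a list of rows, each an object of numbers: "grip": the opening, from 0 (shut) to 1 (fully open); "x", "y", "z": the shift along the tool's x, y, z in m; "roll": the turn about the tool's z in rad. A call has 1 to 8 rows; each row is the pose to reach, as a shift and turn from the pose commanded when the call began, along the tool's axes at that moment; what a row does not reach only later rows make up. A row lasts 1/12 s, in which the tool goes at most 41.7 mm and 7.16 degrees, less where a joint would pass 70% of its speed; a pose out of reach is approached as far as the arm can. A call with a gripper value outside its range is refused whole. The fingers move at their own pace and stop on an object; the grip force is fixed at half the most. Time passes only in rows, so rows that repeat a pose let the fingers close. It gives the time, the measured TCP pose, the force, the opening and the grip force at its end, in the units of the state.
- readout.state(): the state, without advancing time (a new reading comes with each control period).
- cams.get_image(name): name is "scene" or "top"; returns the picture (480x640x3 uint8, red, green, blue); there is no depth.
- cams.calibration(name): a dict with "fx", "fy", "cx", "cy" (pixels), "k1" (the pictures are not rectified: a ray, as slopes to the right and down, at radius r is drawn at 1 + k1 r^2 times it, then the intrinsics apply), "eye" and "attitude" of the camera in the world. Camera axes: x right, y up, looking along -z (the intrinsics and any distortion apply to the point x, -y, -z); pixel columns grow to the right and rows downward; lengths in m; the calibration is good to about 2 mm. A picture is of the moment at which its call begins. calibration takes no time and is no camera call.
- order.job_done(): hands the job in; it is judged then, once.
The state is a dict: "time_s": time; "joints": joint angles; "qd": joint speeds; "tau": joint torques, N m; "ee_pos": TCP position; "tcp_rot": TCP orientation; "contact_force": force on the tool from outside, world axes, zero at the start; "moment": the same for the moment, N m; "finger_gap": finger opening in m; "gripper_force": force on a finger pad.
Only numpy, scipy, OpenCV 4.12 (cv2) and the standard library are available. Lean on these libraries where they do the work, as an engineer would, in place of code of your own. Each camera call takes 0.05 s, during which the arm holds its last target. There are 200 camera calls.

## Working session

There is one attempt and no reset: what is moved stays moved. The work goes in short steps, Python scripts to look and compute and a tool call to move; the robot and the scene stay as the last step left them, time stands still between calls to the robot, and variables do not carry over. Pictures are saved under pics/ and viewed, at most 10 in all, crops included, and the job is handed in when it is done.

Besides the shell and the picture viewer there is one more tool, called after ">>>" by a JSON object that holds its "fn" and its "kwargs", one argument or row to a line. jog_arm: Moves the arm, as the interface text tells. Its arguments: {"type":"object","properties":{"rows":{"type":"array","items":{"type":"object","properties":{"grip":{"type":"number"},"x":{"type":"number"},"y":{"type":"number"},"z":{"type":"number"},"roll":{"type":"number"}}}}},"required":["rows"]}

```bash
mkdir -p pics
python3 - <<'E'
from plant import readout,cams,manip
import cv2,numpy as np
for n in("scene","top"):
    cv2.imwrite(f"pics/{n}0.png",cams.get_image(n)[:,:,::-1]); print(n,cams.calibration(n))
print(readout.state(), manip.nose_length)
E
```

```text
scene {'fx': 451.3226327661085, 'fy': 451.3226327661085, 'cx': 321.964750734368, 'cy': 235.166774570097, 'k1': -0.07610873128279286, 'eye': array([ 1.18018645, -0.51219303,  1.10804907]), 'attitude': array([0.84418996, 0.28514611, 0.14685298, 0.42949879])}
top {'fx': 554.4512561691827, 'fy': 554.4512561691827, 'cx': 315.95827359176127, 'cy': 248.20606664641974, 'k1': -0.16660662965287146, 'eye': array([ 0.26929011, -0.04708644,  1.27457734]), 'attitude': array([ 0.71547401,  0.07886388, -0.07676584, -0.68991625])}
{'time_s': 0.1, 'joints': array([-1.16191538,  0.46937883, -0.04862468,  1.53354495,  0.02409607,
        1.14099066, -0.0823197 ]), 'qd': array([ 5.70717895e-04, -1.73243960e-03,  1.57904939e-04, -5.43207226e-03,
        6.81232872e-05,  2.37409842e-04,  1.01145328e-03]), 'tau': array([ 4.50446723e-04, -5.09167171e+01, -8.12977273e-02, -2.36829239e+01,
       -6.14890689e-02,  3.44107475e-02,  6.65031712e-05]), 'ee_pos': array([0.28591832, 0.6109235 , 0.24660475]), 'tcp_rot': array([-1.68016883e-04,  2.17130247e-01,  9.76142255e-01, -8.51819670e-04]), 'contact_force': array([0.26061007, 0.60321677, 0.47381003]), 'moment': array([ 0.03127654, -0.01582631, -0.02508338]), 'gripper_force': 0.0, 'finger_gap': 0.08720050209605042} 0.025
```

View pics/scene0.png

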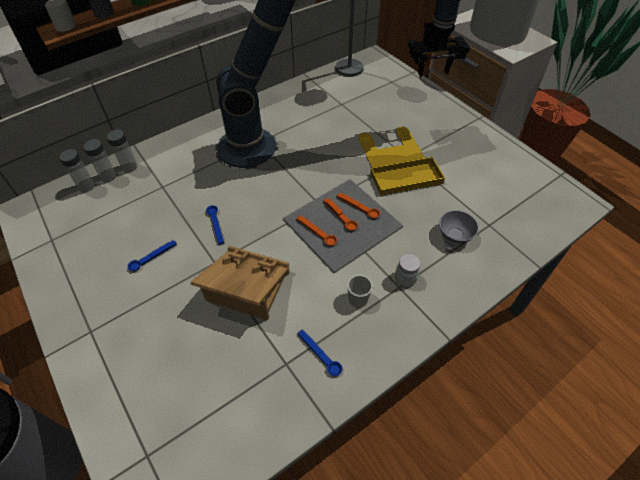

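View pics/top0.png

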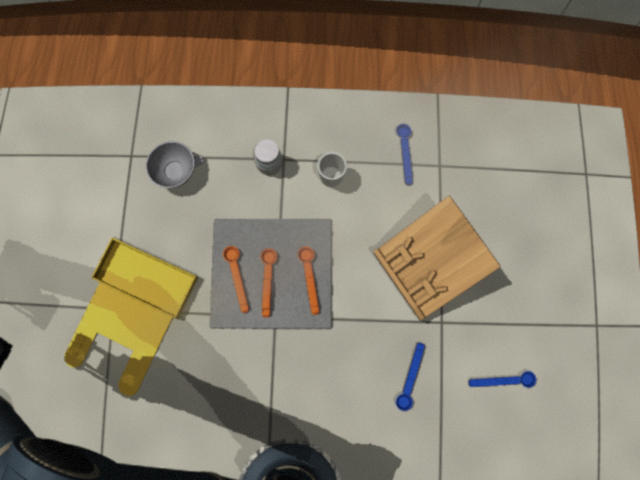

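The scene view shows the three orange spoons on the tray: (317,232), (341,215) and (359,206). The middle one looks thicker. The caddy is at (243,280) and the bib pocket at (407,178). In the top view the spoons are at x≈236, 268 and 310, the caddy is at (437,258) and the pocket is around (152,272).

```bash
cat > h.py <<'E'
import numpy as np,cv2
from scipy.spatial.transform import Rotation as Rn
from plant import readout,cams
C={n:cams.calibration(n) for n in("scene","top")}
def rot(q): return Rn.from_quat(np.r_[q[1:],q[0]]).as_matrix()
def ray(n,p):
    c=C[n]; K=np.array([[c['fx'],0,c['cx']],[0,c['fy'],c['cy']],[0,0,1]])
    u=cv2.undistortPoints(np.array(p,float).reshape(-1,1,2),K,np.array([c['k1'],0,0,0,0.])).reshape(-1,2)
    return c['eye'],np.c_[u[:,0],-u[:,1],-np.ones(len(u))]@rot(c['attitude']).T
def plane(n,p,z):
    e,d=ray(n,p); return e+d*((z-e[2])/d[:,2])[:,None]
def tri(ps,pt):
    e1,d1=ray("scene",ps); e2,d2=ray("top",pt); out=[]
    for a,b in zip(d1,d2):
        s=np.linalg.lstsq(np.c_[a,-b],e2-e1,rcond=None)[0]
        p,q=e1+s[0]*a,e2+s[1]*b; out.append(np.r_[(p+q)/2,np.linalg.norm(p-q)])
    return np.array(out)
def proj(n,P):
    c=C[n]; X=(np.atleast_2d(P)-c['eye'])@rot(c['attitude']); u=np.c_[-X[:,0]/X[:,2],X[:,1]/X[:,2]]
    u=u*(1+c['k1']*(u**2).sum(1))[:,None]; return u*c['fx']+[c['cx'],c['cy']]
def orange(im):
    h=cv2.cvtColor(im,cv2.COLOR_RGB2HSV); m=cv2.inRange(h,(3,170,90),(13,255,255))
    return m
def go(p,yaw=None):
    "tool-frame shift and roll to bring TCP to world p, tool x axis at world yaw (mod pi)"
    s=readout.state(); R=rot(s['tcp_rot']); d=R.T@(np.array(p)-s['ee_pos'])
    cur=np.arctan2(R[1,0],R[0,0]); r=0 if yaw is None else -((yaw-cur+np.pi/2)%np.pi-np.pi/2)
    print("shift",d.round(4),"roll",round(r,4),"yaw now",round(cur,3))
E
python3 - <<'E'
from h import *
ims={n:cams.get_image(n) for n in C}
for n in C:
    m=orange(ims[n]); cs,_=cv2.findContours(m,cv2.RETR_EXTERNAL,cv2.CHAIN_APPROX_NONE)
    for c in sorted(cs,key=lambda c:cv2.boundingRect(c)[0]):
        if 60<cv2.contourArea(c)<1500:
            p=c.reshape(-1,2); w=plane(n,p,.016)[:,:2]; mu=w.mean(0)
            r=cv2.minAreaRect((w*1000).astype(np.float32)); 
            d=w-mu; v=np.linalg.svd(d,full_matrices=0)[2][0]; v*=np.sign(v[0])
            t=d@v; print(n,p.mean(0).round(),"rect",np.round(r[0]),np.round(r[1]),"yaw",round(np.arctan2(v[1],v[0]),3),"mid",(mu+v*(t.max()+t.min())/2).round(4),"px ends",p[t.argmin()],p[t.argmax()])
a=cv2.resize(ims["scene"][235:325,180:300],None,fx=3.3,fy=3.3,interpolation=cv2.INTER_CUBIC)
b=cv2.resize(ims["top"][190:330,365:510],None,fx=2.6,fy=2.6,interpolation=cv2.INTER_CUBIC)
c=cv2.resize(ims["scene"][185:255,285:390],None,fx=3.8,fy=3.8,interpolation=cv2.INTER_CUBIC)
o=np.zeros((600,800,3),np.uint8); o[:a.shape[0],:a.shape[1]]=a; o[:b.shape[0],410:410+b.shape[1]]=b[:,:390]; o[310:310+c.shape[0],:c.shape[1]]=c[:290]
cv2.imwrite("pics/c1.png",o[:,:,::-1])
E
```

```text
scene [318. 230.] rect [474. -21.] [154.  36.] yaw 0.191 mid [ 0.4744 -0.0248] px ends [299 216] [334 244]
scene [332. 470.] rect [1042. -393.] [31. 55.] yaw -0.173 mid [ 1.0433 -0.391 ] px ends [331 455] [342 479]
scene [342. 215.] rect [465.  72.] [153.  35.] yaw -0.009 mid [0.4651 0.0745] px ends [325 199] [354 229]
scene [359. 205.] rect [470. 141.] [154.  36.] yaw 0.299 mid [0.469  0.1433] px ends [338 194] [379 214]
scene [390. 440.] rect [1069. -245.] [102.  21.] yaw 0.048 mid [ 1.0686 -0.2459] px ends [373 422] [402 459]
scene [392. 464.] rect [1110. -276.] [29. 75.] yaw -0.235 mid [ 1.1099 -0.2737] px ends [382 447] [403 476]
scene [414. 469.] rect [1152. -245.] [63. 22.] yaw 0.031 mid [ 1.1518 -0.2431] px ends [407 455] [426 479]
scene [423. 404.] rect [1057. -126.] [77. 22.] yaw 0.028 mid [ 1.0567 -0.1282] px ends [410 393] [434 417]
scene [455. 391.] rect [1075.  -36.] [ 56. 117.] yaw -0.047 mid [ 1.0756 -0.0416] px ends [437 370] [476 405]
scene [482. 373.] rect [1086.   45.] [23. 69.] yaw 0.003 mid [1.0861 0.0439] px ends [470 362] [493 381]
scene [557. 110.] rect [ 541. 1095.] [239. 152.] yaw 0.017 mid [0.5395 1.1084] px ends [537  91] [585 122]
scene [608. 161.] rect [ 842. 1014.] [138. 327.] yaw -0.21 mid [0.8434 1.0113] px ends [579 132] [639 196]
top [232. 258.] rect [519. 159.] [57. 33.] yaw 0.348 mid [0.519  0.1551] px ends [236 271] [228 247]
top [266. 304.] rect [417.  71.] [55. 14.] yaw -0.023 mid [0.4171 0.0704] px ends [267 316] [268 292]
top [312. 292.] rect [448. -32.] [98. 16.] yaw 0.191 mid [ 0.4485 -0.0324] px ends [316 313] [309 271]
```

View pics/c1.png

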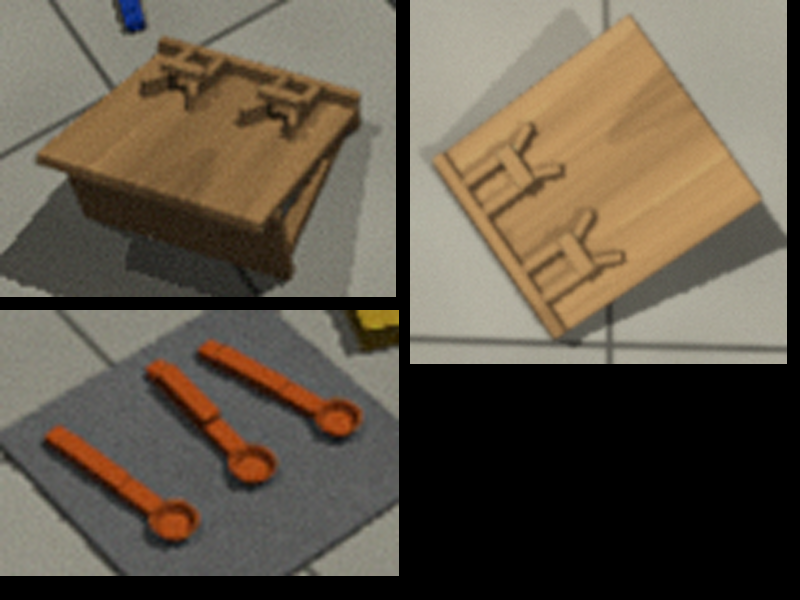

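The crop shows that the middle spoon has the tall swell, so it's the thick one and goes in the bib. The scene view gives the caddy's stop corners at (228,246) and (289,263) and its high corners at (191,283) and (259,303). The matching top-view corners are (423,320), (374,250), (500,266) and (449,196).

Run:
```python
from h import *
print(tri([(228.5,246.5),(289.1,263.2),(191.5,282.9),(259.4,303.2)],[(422.7,320),(373.8,250.4),(499.6,266.2),(448.8,195.8)]).round(4))
# bar centres
S=np.array([(193,65),(290,93)])/3.3+[180,235]; T=(np.array([(513,170),(576,254)])-[410,0])/2.6+[365,190]
print("bars(L?)",tri(S[::-1],T).round(4))
E_={}
for n in C:
    h=cv2.cvtColor(cams.get_image(n),cv2.COLOR_RGB2HSV)
    m=cv2.inRange(h,(0,140,60),(16,255,255)); x0,y0,x1,y1=(290,185,390,255) if n=="scene" else (212,235,332,325)
    k=np.zeros_like(m);k[y0:y1,x0:x1]=m[y0:y1,x0:x1]
    cs,_=cv2.findContours(k,cv2.RETR_EXTERNAL,cv2.CHAIN_APPROX_NONE); cs=[c for c in cs if cv2.contourArea(c)>100]
    cs.sort(key=lambda c:c[:,0,0].mean(),reverse=(n=="top")); E_[n]=[]
    for c in cs:
        p=c.reshape(-1,2).astype(float); w=plane(n,p,.016)[:,:2]; mu=w.mean(0); v=np.linalg.svd(w-mu,full_matrices=0)[2][0]; v*=np.sign(v[0]); t=(w-mu)@v
        hd=w[t<t.min()+.11]; hm=hd.mean(0); hv=np.linalg.svd(hd-hm,full_matrices=0)[2][0]; hv*=np.sign(hv[0]); s=(hd-hm)@np.array([-hv[1],hv[0]]); 
        bowl=p[t>t.max()-.036]; (bc,br)=cv2.minEnclosingCircle(bowl.astype(np.float32)); E_[n].append(bc)
        print(n,"len",round(np.ptp(t),4),"tip",(mu+v*t.min()).round(4),"end",(mu+v*t.max()).round(4),"handle yaw",np.arctan2(hv[1],hv[0]).round(3),"hmid",hm.round(4),"width",np.ptp(s).round(4), "bowl",plane(n,[bc],.018)[0].round(4))
print("bowl tri",tri(E_["scene"],E_["top"]).round(4))
for n in C:
    h=cv2.cvtColor(cams.get_image(n),cv2.COLOR_RGB2HSV); m=cv2.inRange(h,(20,150,60),(32,255,255)); cs,_=cv2.findContours(m,0,2); c=max(cs,key=cv2.contourArea)
    print(n,cv2.approxPolyDP(c,4,True).reshape(-1,2).tolist())
```

```text
[[ 3.903e-01 -2.818e-01  4.180e-02  1.900e-03]
 [ 5.451e-01 -1.701e-01  4.280e-02  3.000e-04]
 [ 5.009e-01 -4.330e-01  1.299e-01  1.000e-03]
 [ 6.535e-01 -3.236e-01  1.322e-01  2.000e-03]]
bars(L?) [[ 0.53   -0.2319  0.0782  0.0078]
 [ 0.4591 -0.2846  0.0814  0.009 ]]
scene len 0.1547 tip [ 0.3983 -0.0401] end [ 0.55   -0.0102] handle yaw 0.202 hmid [ 0.4484 -0.0302] width 0.0199 bowl [ 0.5331 -0.0155  0.018 ]
scene len 0.1561 tip [0.3871 0.0751] end [0.5431 0.0718] handle yaw -0.035 hmid [0.4406 0.0737] width 0.0235 bowl [0.5246 0.0712 0.018 ]
scene len 0.1538 tip [0.3955 0.1205] end [0.5424 0.166 ] handle yaw 0.299 hmid [0.4454 0.1359] width 0.021 bowl [0.5261 0.1592 0.018 ]
top len 0.1544 tip [ 0.3985 -0.0416] end [ 0.5504 -0.0137] handle yaw 0.195 hmid [ 0.4503 -0.032 ] width 0.0185 bowl [ 0.5328 -0.0169  0.018 ]
top len 0.1563 tip [0.3892 0.0711] end [0.5455 0.071 ] handle yaw -0.002 hmid [0.4418 0.0712] width 0.0174 bowl [0.5271 0.072  0.018 ]
top len 0.1587 tip [0.3977 0.1178] end [0.5491 0.1653] handle yaw 0.302 hmid [0.4481 0.1336] width 0.0166 bowl [0.531 0.159 0.018]
bowl tri [[ 0.533  -0.0163  0.0184  0.0014]
 [ 0.5262  0.071   0.0201  0.0019]
 [ 0.5294  0.1573  0.0229  0.0022]]
scene [[358, 137], [381, 190], [443, 178], [423, 163], [373, 170], [426, 158], [435, 163], [422, 155], [404, 127], [396, 129], [403, 143], [377, 149], [369, 134]]
top [[112, 239], [93, 275], [100, 284], [65, 357], [68, 364], [78, 365], [96, 332], [132, 348], [119, 382], [124, 394], [132, 394], [195, 276]]
```

```bash
cat >> h.py <<'E'
O=np.array([.4774,-.2396,.036]); YAW=-.946
U=np.array([np.cos(YAW),np.sin(YAW),0]); V=np.array([-U[1],U[0],0]); c3,s3=np.cos(np.pi/6),np.sin(np.pi/6)
X=c3*U+[0,0,s3]; Z=-s3*U+[0,0,c3]
def lane(side,x,y,z): return O+(.045 if side=="L" else -.045)*V+x*X+y*V+z*Z
E
python3 - <<'E'
from h import *
pb=plane("top",[(115,238),(199,273),(178,318),(95,277)],.028); print("bib",pb.round(3),pb.mean(0))
o=[]
for n,(x0,y0,x1,y1,f) in {"scene":(180,235,300,325,3.3),"top":(365,190,510,330,2.7)}.items():
    im=cv2.resize(cams.get_image(n)[y0:y1,x0:x1],None,fx=f,fy=f)
    for s in "LR":
        for col,P in {(255,0,0):[(.043,-.02,.0255),(.057,-.02,.0255),(.057,.02,.0255),(.043,.02,.0255)],(0,0,255):[(0,-.011,.0),(.058,-.011,.0),(.079,-.0175,.0),(.2,-.0175,0),(.2,.0175,0),(.079,.0175,.0),(.058,.011,.0),(0,.011,.0)]}.items():
            q=((proj(n,[lane(s,*a) for a in P])-[x0,y0]+.5)*f).astype(int); cv2.polylines(im,[q],True,col,1)
    o.append(np.pad(im,((0,380-im.shape[0]),(0,4),(0,0))))
cv2.imwrite("pics/ov.png",np.hstack(o)[:,:,::-1])
go([.486,.0715,.16],-.015)
E
```

```text
bib [[0.556 0.438 0.028]
 [0.48  0.228 0.028]
 [0.375 0.269 0.028]
 [0.461 0.477 0.028]] [0.46804141 0.35293478 0.028     ]
shift [-0.4099 -0.4042  0.0875] roll -0.4228 yaw now 2.704
```

View pics/ov.png

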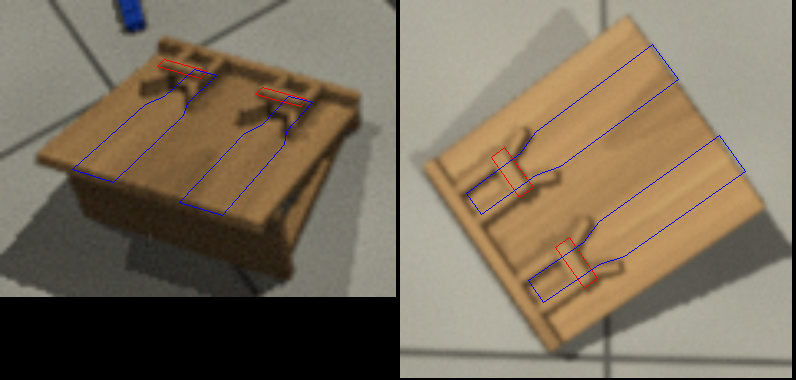

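The overlay fits the caddy to a few mm, but the bars may sit about 5 mm further down the slope than predicted. I'll start the move for the middle spoon and zoom in on the bars at the same time.

>>> {"fn": "jog_arm", "kwargs": {
  "rows": [
    {"x": -0.03,"y": -0.03,"z": 0.0,"roll": -0.1,"grip": 0.5},
    {"x": -0.06,"y": -0.06,"z": 0,"roll": -0.2,"grip": 0.5},
    {"x": -0.09,"y": -0.09,"z": 0.0,"roll": -0.3,"grip": 0.5},
    {"x": -0.12,"y": -0.12,"z": 0.02,"roll": -0.423,"grip": 0.5},
    {"x": -0.15,"y": -0.15,"z": 0.03,"roll": -0.423,"grip": 0.5},
    {"x": -0.18,"y": -0.18,"z": 0.04,"roll": -0.423,"grip": 0.5},
    {"x": -0.21,"y": -0.21,"z": 0.05,"roll": -0.423,"grip": 0.5},
    {"x": -0.21,"y": -0.21,"z": 0.05,"roll": -0.423,"grip": 0.5}
  ]
}}

```text
time_s: 1.17
ee_pos: [0.3892, 0.3249, 0.1963]
tcp_rot: [-0.0, 0.011, 1.0, -0.003]
contact_force: [0.8, -1.2, -0.1]
finger_gap: 0.0459
gripper_force: 0.0
```

Run:
```python
from h import *
o=[]
for n,(x0,y0,w,h) in {"scene":(215,238,78,60),"top":(368,225,78,100)}.items():
    im=cv2.resize(cams.get_image(n)[y0:y0+h,x0:x0+w],None,fx=5,fy=5,interpolation=cv2.INTER_LANCZOS4)
    im=cv2.convertScaleAbs(im,alpha=1.5)
    for i in range(0,w,10): cv2.putText(im,str(x0+i),(i*5,8),0,.3,(255,255,255),1); im[:6,i*5]=255
    for i in range(0,h,10): cv2.putText(im,str(y0+i),(0,i*5+4),0,.3,(255,255,255),1)
    o.append(np.pad(im,((0,500-im.shape[0]),(0,8),(0,0))))
cv2.imwrite("pics/z.png",np.hstack(o)[:,:,::-1])
go([.486,.0715,.12],-.015)
```

```text
shift [-0.1029 -0.2548  0.0776] roll -0.0061 yaw now 3.12
```

View pics/z.png

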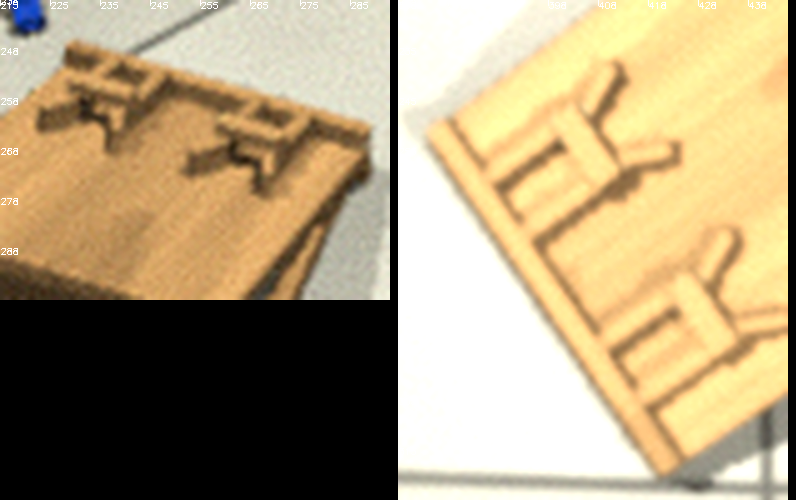

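Run:
```python
from h import *
t=tri([(265.4,263.8),(236.2,255.6)],[(406,253.4),(429.8,287)]); print(t.round(4))
for s,b in zip("LR",t):
    P=lane(s,.05,0,.0255); d=b[:3]-P; print(s,P.round(4),"tri diff along X,V,Z",(d@X).round(4),(d@V).round(4),(d@Z).round(4))
for s,p in zip("LR",[(406,253.4),(429.8,287)]):
    P=lane(s,.05,0,.0255); d=plane("top",[p],P[2])[0]-P; print("top",(d@U).round(4),(d@V).round(4))
for s,p in zip("LR",[(265.4,263.8),(236.2,255.6)]):
    P=lane(s,.05,0,.0255); d=plane("scene",[p],P[2])[0]-P; print("scene",(d@U).round(4),(d@V).round(4))
```

```text
[[ 0.5322 -0.2371  0.0829  0.0016]
 [ 0.4596 -0.289   0.0816  0.0038]]
L [ 0.5318 -0.2381  0.0831] tri diff along X,V,Z -0.0006 0.0009 0.0001
R [ 0.4588 -0.2907  0.0831] tri diff along X,V,Z -0.0015 0.0016 -0.0008
top -0.0002 0.0002
top -0.0003 -0.0001
scene -0.0008 0.0017
scene -0.0008 0.004
```

>>> {"fn": "jog_arm", "kwargs": {
  "rows": [
    {"x": -0.03,"y": -0.04,"z": 0.02,"roll": -0.006,"grip": 0.5},
    {"x": -0.06,"y": -0.08,"z": 0.03,"roll": -0.006,"grip": 0.5},
    {"x": -0.08,"y": -0.12,"z": 0.04,"roll": -0.006,"grip": 0.5},
    {"x": -0.09,"y": -0.16,"z": 0.05,"roll": -0.006,"grip": 0.5},
    {"x": -0.1,"y": -0.195,"z": 0.06,"roll": -0.006,"grip": 0.5},
    {"x": -0.103,"y": -0.23,"z": 0.07,"roll": -0.006,"grip": 0.5},
    {"x": -0.103,"y": -0.255,"z": 0.0776,"roll": -0.006,"grip": 0.5},
    {"x": -0.103,"y": -0.255,"z": 0.0776,"roll": -0.006,"grip": 0.5}
  ]
}}

```text
time_s: 1.93
ee_pos: [0.4862, 0.0683, 0.1184]
tcp_rot: [-0.001, 0.009, 1.0, -0.002]
contact_force: [-0.9, -0.3, -0.6]
finger_gap: 0.0433
gripper_force: 0.0
```

```bash
python3 -c "
from h import *
go([.486,.0715,.0395],-.015)"
```

```text
shift [0.0001 0.0035 0.0789] roll -0.0037 yaw now 3.123
```

The lane model agrees with the bars to about 2 mm. Next I descend and grip the thick spoon.

>>> {"fn": "jog_arm", "kwargs": {
  "rows": [
    {"y": 0.003,"z": 0.025,"grip": 0.5},
    {"y": 0.0035,"z": 0.05,"grip": 0.5},
    {"y": 0.0035,"z": 0.07,"grip": 0.5},
    {"y": 0.0035,"z": 0.079,"grip": 0.5},
    {"y": 0.0035,"z": 0.079,"grip": 0.5},
    {"y": 0.0035,"z": 0.079,"grip": 0.0},
    {"y": 0.0035,"z": 0.079,"grip": 0.0},
    {"y": 0.0035,"z": 0.079,"grip": 0.0}
  ]
}}

```text
invalid input at $.rows[0]: expected keys grip, x, y, z, roll
```

>>> {"fn": "jog_arm", "kwargs": {
  "rows": [
    {"grip": 0.0},
    {"grip": 0.0},
    {"z": -0.02,"grip": 0},
    {"z": -0.05,"grip": 0},
    {"z": -0.08,"grip": 0},
    {"z": -0.08,"grip": 0}
  ]
}}

```text
invalid input at $.rows[0]: expected keys grip, x, y, z, roll
```

```bash
python3 -c "
from h import *
c=np.array([.468,.353]);d=np.array([np.cos(1.19),np.sin(1.19)])
p=c+.02*d
go([*p,.12],1.19); go([*p,.039],1.19)"
```

```text
shift [ 0.0165  0.303  -0.0029] roll -1.2087 yaw now 3.123
shift [0.0163 0.3033 0.0781] roll -1.2087 yaw now 3.123
```

>>> {"fn": "jog_arm", "kwargs": {
  "rows": [
    {"x": 0,"roll": 0,"y": 0.003,"z": 0.025,"grip": 0.5},
    {"x": 0,"roll": 0,"y": 0.0035,"z": 0.05,"grip": 0.5},
    {"x": 0,"roll": 0,"y": 0.0035,"z": 0.07,"grip": 0.5},
    {"x": 0,"roll": 0,"y": 0.0035,"z": 0.079,"grip": 0.5},
    {"x": 0,"roll": 0,"y": 0.0035,"z": 0.079,"grip": 0.5},
    {"x": 0,"roll": 0,"y": 0.0035,"z": 0.079,"grip": 0.0},
    {"x": 0,"roll": 0,"y": 0.0035,"z": 0.079,"grip": 0.0},
    {"x": 0,"roll": 0,"y": 0.0035,"z": 0.079,"grip": 0.0}
  ]
}}

```text
time_s: 2.6
ee_pos: [0.4876, 0.0797, 0.0422]
tcp_rot: [0.001, 0.004, 1.0, 0.0]
contact_force: [0.0, 0.1, -0.4]
finger_gap: 0.0309
gripper_force: 0.1
```

>>> {"fn": "jog_arm", "kwargs": {
  "rows": [
    {"x": 0,"y": 0,"z": 0,"roll": 0,"grip": 0},
    {"x": 0,"y": 0,"z": 0,"roll": 0,"grip": 0},
    {"x": 0,"y": 0,"z": -0.02,"roll": 0,"grip": 0},
    {"x": 0,"y": 0,"z": -0.05,"roll": 0,"grip": 0},
    {"x": 0,"y": 0,"z": -0.08,"roll": 0,"grip": 0},
    {"x": 0,"y": 0,"z": -0.08,"roll": 0,"grip": 0}
  ]
}}

```text
time_s: 3.1
ee_pos: [0.4901, 0.0799, 0.1261]
tcp_rot: [0.005, 0.005, 1.0, 0.001]
contact_force: [1.2, 0.5, -0.5]
finger_gap: 0.017
gripper_force: 29.7
```

```bash
python3 -c "
from h import *
c=np.array([.468,.353]);d=np.array([np.cos(1.19),np.sin(1.19)])
p=c+.02*d
s=readout.state();print(s['finger_gap'],s['gripper_force'],s['ee_pos'],s['contact_force'])
go([*p,.12],1.19); go([*p,.039],1.19)"
```

```text
0.017030868459136428 29.68299150466919 [0.4900557  0.07988512 0.12613884] [ 1.18828893  0.48419857 -0.50356808]
shift [0.0174 0.2915 0.0068] roll -1.1993 yaw now 3.132
shift [0.0182 0.2913 0.0878] roll -1.1993 yaw now 3.132
```

>>> {"fn": "jog_arm", "kwargs": {
  "rows": [
    {"x": 0,"y": 0.035,"z": -0.01,"roll": -0.12,"grip": 0},
    {"x": 0,"y": 0.07,"z": -0.01,"roll": -0.24,"grip": 0},
    {"x": 0,"y": 0.11,"z": -0.01,"roll": -0.36,"grip": 0},
    {"x": 0.005,"y": 0.15,"z": -0.01,"roll": -0.48,"grip": 0},
    {"x": 0.01,"y": 0.19,"z": -0.01,"roll": -0.6,"grip": 0},
    {"x": 0.015,"y": 0.225,"z": -0.01,"roll": -0.72,"grip": 0},
    {"x": 0.0175,"y": 0.26,"z": 0.0,"roll": -0.84,"grip": 0},
    {"x": 0.0175,"y": 0.285,"z": 0.0,"roll": -0.96,"grip": 0}
  ]
}}

```text
time_s: 3.77
ee_pos: [0.4691, 0.3677, 0.1196]
tcp_rot: [-0.001, -0.462, 0.887, 0.001]
contact_force: [-0.3, -0.1, -0.2]
finger_gap: 0.0167
gripper_force: 29.7
```

>>> {"fn": "jog_arm", "kwargs": {
  "rows": [
    {"x": 0,"y": 0,"z": 0,"roll": -0.12,"grip": 0},
    {"x": 0,"y": 0,"z": 0,"roll": -0.22,"grip": 0},
    {"x": 0,"y": 0,"z": 0,"roll": -0.22,"grip": 0},
    {"x": 0,"y": 0,"z": 0,"roll": -0.22,"grip": 0}
  ]
}}

```text
time_s: 4.1
ee_pos: [0.4714, 0.3638, 0.1205]
tcp_rot: [-0.0, -0.551, 0.834, 0.0]
contact_force: [0.3, -0.5, -0.3]
finger_gap: 0.0166
gripper_force: 29.7
```

```bash
python3 -c "
from h import *
c=np.array([.468,.353]);d=np.array([np.cos(1.19),np.sin(1.19)])
p=c+.02*d
s=readout.state();print(s['finger_gap'],s['ee_pos'],abs(s['qd']).max())
go([*p,.039],1.19)
i=cams.get_image('scene')[110:260,270:470]
j=cams.get_image('top')[210:390,60:280]
f=lambda a:cv2.resize(a,(400,300))
cv2.imwrite('pics/b1.png',np.hstack([f(i),f(j)])[:,:,::-1])"
```

```text
0.016617373435842995 [0.47144067 0.36381984 0.12048488] 0.015675826015458184
shift [-0.0087 -0.0007  0.0815] roll -0.0219 yaw now -1.974
```

View pics/b1.png

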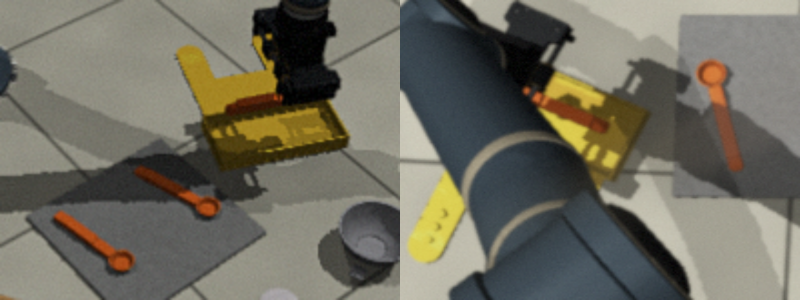

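The thick spoon is over the pocket and aligned with it. Next I lower and release it.

>>> {"fn": "jog_arm", "kwargs": {
  "rows": [
    {"x": -0.008,"y": 0,"z": 0.03,"roll": -0.022,"grip": 0},
    {"x": -0.008,"y": 0,"z": 0.055,"roll": -0.022,"grip": 0},
    {"x": -0.008,"y": 0,"z": 0.07,"roll": -0.022,"grip": 0},
    {"x": -0.008,"y": 0,"z": 0.077,"roll": -0.022,"grip": 0},
    {"x": -0.008,"y": 0,"z": 0.079,"roll": -0.022,"grip": 0},
    {"x": -0.008,"y": 0,"z": 0.079,"roll": -0.022,"grip": 0}
  ]
}}

```text
time_s: 4.7
ee_pos: [0.4748, 0.3716, 0.0421]
tcp_rot: [0.0, -0.561, 0.827, -0.0]
contact_force: [0.6, 0.0, -0.5]
finger_gap: 0.0171
gripper_force: 29.7
```

>>> {"fn": "jog_arm", "kwargs": {
  "rows": [
    {"x": 0,"y": 0,"z": 0,"roll": 0,"grip": 0.4},
    {"x": 0,"y": 0,"z": 0,"roll": 0,"grip": 0.4},
    {"x": 0,"y": 0,"z": 0,"roll": 0,"grip": 0.4},
    {"x": 0,"y": 0,"z": -0.03,"roll": 0,"grip": 0.4},
    {"x": 0,"y": 0,"z": -0.07,"roll": 0,"grip": 0.4},
    {"x": 0,"y": 0,"z": -0.11,"roll": 0,"grip": 0.4},
    {"x": 0,"y": 0,"z": -0.11,"roll": 0,"grip": 0.5},
    {"x": 0,"y": 0,"z": -0.11,"roll": 0,"grip": 0.5}
  ]
}}

```text
time_s: 5.37
ee_pos: [0.4762, 0.3731, 0.1558]
tcp_rot: [0.004, -0.562, 0.827, 0.0]
contact_force: [-0.5, -0.2, -0.8]
finger_gap: 0.0405
gripper_force: 0.0
```

```bash
python3 -c "
from h import *
go([.491,.147,.1],.30)"
```

```text
shift [ 0.205  -0.0969  0.0548] roll 0.8929 yaw now -1.949
```

>>> {"fn": "jog_arm", "kwargs": {
  "rows": [
    {"x": 0.025,"y": -0.012,"z": 0,"roll": 0.12,"grip": 0.5},
    {"x": 0.055,"y": -0.025,"z": 0,"roll": 0.24,"grip": 0.5},
    {"x": 0.09,"y": -0.04,"z": 0,"roll": 0.36,"grip": 0.5},
    {"x": 0.125,"y": -0.055,"z": 0.01,"roll": 0.48,"grip": 0.5},
    {"x": 0.155,"y": -0.07,"z": 0.02,"roll": 0.6,"grip": 0.5},
    {"x": 0.18,"y": -0.085,"z": 0.035,"roll": 0.72,"grip": 0.5},
    {"x": 0.195,"y": -0.092,"z": 0.045,"roll": 0.84,"grip": 0.5},
    {"x": 0.205,"y": -0.097,"z": 0.055,"roll": 0.893,"grip": 0.5}
  ]
}}

```text
time_s: 6.03
ee_pos: [0.4884, 0.1418, 0.0955]
tcp_rot: [-0.001, -0.145, 0.989, -0.001]
contact_force: [0.2, 0.7, 0.2]
finger_gap: 0.0435
gripper_force: 0.0
```

>>> {"fn": "jog_arm", "kwargs": {
  "rows": [
    {"x": 0,"y": 0,"z": 0,"roll": 0,"grip": 0.5},
    {"x": 0,"y": 0,"z": 0,"roll": 0,"grip": 0.5},
    {"x": 0,"y": 0,"z": 0,"roll": 0,"grip": 0.5},
    {"x": 0,"y": 0,"z": 0,"roll": 0,"grip": 0.5}
  ]
}}

```text
time_s: 6.37
ee_pos: [0.4894, 0.147, 0.0974]
tcp_rot: [0.001, -0.151, 0.989, 0.001]
contact_force: [-0.3, 0.2, -0.2]
finger_gap: 0.0434
gripper_force: 0.0
```

```bash
python3 -c "
from h import *
h=cv2.cvtColor(cams.get_image('scene'),cv2.COLOR_RGB2HSV)
print(abs(readout.state()['qd']).max());go([.491,.147,.0395],.30)"
```

```text
0.004387865521878214
shift [-0.0014 -0.0003  0.058 ] roll 0.0029 yaw now -2.839
```

>>> {"fn": "jog_arm", "kwargs": {
  "rows": [
    {"x": -0.0014,"y": 0,"z": 0.02,"roll": 0.003,"grip": 0.5},
    {"x": -0.0014,"y": 0,"z": 0.04,"roll": 0.003,"grip": 0.5},
    {"x": -0.0014,"y": 0,"z": 0.052,"roll": 0.003,"grip": 0.5},
    {"x": -0.0014,"y": 0,"z": 0.058,"roll": 0.003,"grip": 0.4},
    {"x": -0.0014,"y": 0,"z": 0.058,"roll": 0.003,"grip": 0.3},
    {"x": -0.0014,"y": 0,"z": 0.058,"roll": 0.003,"grip": 0},
    {"x": -0.0014,"y": 0,"z": 0.058,"roll": 0.003,"grip": 0},
    {"x": -0.0014,"y": 0,"z": 0.058,"roll": 0.003,"grip": 0}
  ]
}}

```text
time_s: 7.08
ee_pos: [0.4913, 0.1462, 0.0399]
tcp_rot: [0.001, -0.148, 0.989, 0.0]
contact_force: [-0.9, 0.4, -0.9]
finger_gap: 0.0179
gripper_force: 1.2
```

>>> {"fn": "jog_arm", "kwargs": {
  "rows": [
    {"x": 0,"y": 0,"z": 0,"roll": 0,"grip": 0},
    {"x": 0,"y": 0,"z": 0,"roll": 0,"grip": 0},
    {"x": 0,"y": 0,"z": -0.03,"roll": 0,"grip": 0},
    {"x": 0,"y": 0,"z": -0.07,"roll": 0,"grip": 0},
    {"x": 0,"y": 0,"z": -0.11,"roll": 0,"grip": 0},
    {"x": 0,"y": 0,"z": -0.15,"roll": 0,"grip": 0},
    {"x": 0,"y": 0,"z": -0.19,"roll": 0,"grip": 0},
    {"x": 0,"y": 0,"z": -0.19,"roll": 0,"grip": 0}
  ]
}}

```text
time_s: 7.75
ee_pos: [0.4948, 0.1471, 0.2372]
tcp_rot: [0.008, -0.148, 0.989, 0.002]
contact_force: [0.6, 0.8, -1.8]
finger_gap: 0.0179
gripper_force: 30.0
```

```bash
python3 -c "
from h import *
g=lane('L',.168,0,.009); print('grasp target',g, 'rest yaw',YAW)
print(readout.state()['finger_gap'],readout.state()['ee_pos']); go([*g[:2],.23],YAW)"
```

```text
grasp target [ 0.5963696  -0.32763438  0.12779423] rest yaw -0.946
0.017857554469218228 [0.49477607 0.1471212  0.23715331]
shift [ 0.0418 -0.4837  0.0061] roll 1.2428 yaw now -2.845
```

>>> {"fn": "jog_arm", "kwargs": {
  "rows": [
    {"x": 0,"y": -0.03,"z": 0,"roll": 0.1,"grip": 0},
    {"x": 0,"y": -0.065,"z": 0,"roll": 0.2,"grip": 0},
    {"x": 0,"y": -0.1,"z": 0,"roll": 0.3,"grip": 0},
    {"x": 0,"y": -0.14,"z": 0,"roll": 0.4,"grip": 0},
    {"x": 0,"y": -0.18,"z": 0,"roll": 0.5,"grip": 0},
    {"x": 0,"y": -0.22,"z": 0,"roll": 0.6,"grip": 0},
    {"x": 0.005,"y": -0.26,"z": 0,"roll": 0.7,"grip": 0},
    {"x": 0.01,"y": -0.3,"z": 0,"roll": 0.8,"grip": 0}
  ]
}}

```text
time_s: 8.42
ee_pos: [0.5688, -0.1459, 0.2287]
tcp_rot: [-0.0, 0.251, 0.968, 0.0]
contact_force: [1.0, -0.5, -0.1]
finger_gap: 0.0173
gripper_force: 30.0
```

```bash
python3 -c "
from h import *
g=lane('L',.168,0,.009)
go([*g[:2],.23],YAW)"
```

```text
shift [-0.1124 -0.1455 -0.0013] roll 0.4386 yaw now 2.634
```

>>> {"fn": "jog_arm", "kwargs": {
  "rows": [
    {"x": -0.025,"y": -0.03,"z": 0,"roll": 0.11,"grip": 0},
    {"x": -0.05,"y": -0.065,"z": 0,"roll": 0.22,"grip": 0},
    {"x": -0.08,"y": -0.1,"z": 0,"roll": 0.33,"grip": 0},
    {"x": -0.1,"y": -0.13,"z": 0,"roll": 0.4386,"grip": 0},
    {"x": -0.112,"y": -0.1455,"z": 0,"roll": 0.4386,"grip": 0},
    {"x": -0.112,"y": -0.1455,"z": 0,"roll": 0.4386,"grip": 0},
    {"x": -0.112,"y": -0.1455,"z": 0,"roll": 0.4386,"grip": 0},
    {"x": -0.112,"y": -0.1455,"z": 0,"roll": 0.4386,"grip": 0}
  ]
}}

```text
time_s: 9.08
ee_pos: [0.597, -0.3239, 0.2282]
tcp_rot: [-0.001, 0.453, 0.892, 0.001]
contact_force: [0.3, 0.7, -1.3]
finger_gap: 0.0172
gripper_force: 30.0
```

```bash
cat > obs.py <<'E'
import sys
from h import *
def obs(side,view=None):
    "where the held spoon's tip looks to be against the lane"
    for n,(x0,y0,x1,y1) in {"scene":(170,180,310,330),"top":(360,180,520,335)}.items():
        im=cams.get_image(n); k=cv2.inRange(cv2.cvtColor(im,cv2.COLOR_RGB2HSV),(0,190,60),(12,255,255)); m=np.zeros_like(k); m[y0:y1,x0:x1]=k[y0:y1,x0:x1]
        cs,_=cv2.findContours(m,0,cv2.CHAIN_APPROX_NONE)
        for c in sorted(cs,key=cv2.contourArea)[-3:]:
            if cv2.contourArea(c)<15: continue
            p=c.reshape(-1,2).astype(float); e,d=ray(n,p); P0=lane(side,0,0,.008); t=((P0-e)@Z)/(d@Z); w=e+d*t[:,None]-P0; lx,ly=w@X,w@V
            i=lx<lx.min()+.03; print(n,"area",cv2.contourArea(c),"lane x",lx.min().round(4),lx.max().round(4),"mean y near tip",((ly[i].min()+ly[i].max())/2).round(4),"y all",((ly.min()+ly.max())/2).round(4))
        if view: cv2.imwrite(f"pics/{view}_{n}.png",cv2.resize(im[y0:y1,x0:x1],(400,400),interpolation=cv2.INTER_CUBIC)[:,:,::-1])
    if view: cv2.imwrite(f"pics/{view}.png",np.hstack([cv2.imread(f"pics/{view}_{n}.png") for n in("scene","top")]))
E
python3 -c "
from obs import *
obs('L','v1'); g=lane('L',.168,0,.009);print(readout.state()['ee_pos'])
go([*g[:2],.147],YAW)"
```

```text
scene area 56.0 lane x -0.3908 -0.3116 mean y near tip -0.0239 y all -0.0141
scene area 169.5 lane x 0.0899 0.1926 mean y near tip -0.0432 y all -0.0315
[ 0.59737807 -0.32316073  0.22867613]
shift [-0.0031 -0.0035  0.0817] roll 0.0076 yaw now 2.203
```

View pics/v1.png

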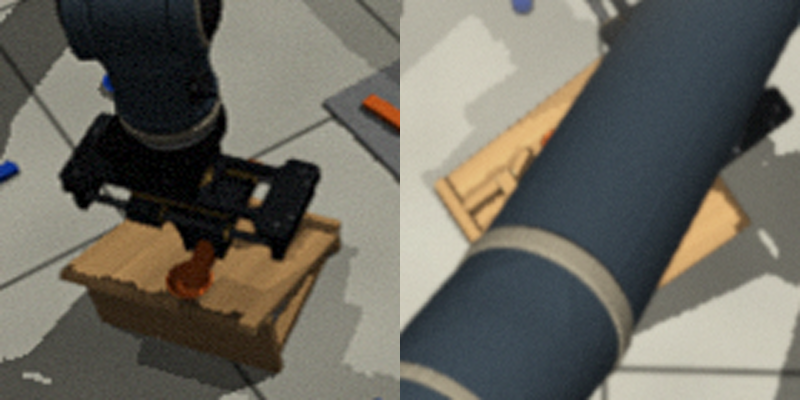

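The spoon is above the left lane with its bowl uphill, at about (185,280) in the crop. I descend so the board's top edge tilts it in the grip, checking forces on the way.

>>> {"fn": "jog_arm", "kwargs": {
  "rows": [
    {"x": -0.003,"y": -0.003,"z": 0.025,"roll": 0.0076,"grip": 0},
    {"x": -0.003,"y": -0.003,"z": 0.045,"roll": 0.0076,"grip": 0},
    {"x": -0.003,"y": -0.003,"z": 0.055,"roll": 0.0076,"grip": 0},
    {"x": -0.003,"y": -0.003,"z": 0.059,"roll": 0.0076,"grip": 0},
    {"x": -0.003,"y": -0.003,"z": 0.062,"roll": 0.0076,"grip": 0},
    {"x": -0.003,"y": -0.003,"z": 0.065,"roll": 0.0076,"grip": 0},
    {"x": -0.003,"y": -0.003,"z": 0.067,"roll": 0.0076,"grip": 0},
    {"x": -0.003,"y": -0.003,"z": 0.067,"roll": 0.0076,"grip": 0}
  ]
}}

```text
time_s: 9.85
ee_pos: [0.5964, -0.3281, 0.1642]
tcp_rot: [-0.001, 0.456, 0.89, 0.001]
contact_force: [-5.2, 5.0, 7.7]
finger_gap: 0.0175
gripper_force: 30.0
```

```bash
python3 -c "
from obs import *
obs('L'); s=readout.state(); print(s['ee_pos'],s['contact_force'],s['moment']); g=lane('L',.168,0,.009)
go([*g[:2],.150],YAW)"
```

```text
scene area 56.0 lane x -0.3908 -0.3116 mean y near tip -0.0239 y all -0.0141
scene area 97.5 lane x 0.1631 0.2402 mean y near tip -0.0039 y all -0.0006
[ 0.59645908 -0.32815991  0.16423444] [-3.98498016  4.24914895  6.27174973] [ 0.8848388   0.87714658 -0.03565172]
shift [0.0005 0.0002 0.0142] roll -0.0018 yaw now 2.194
```

>>> {"fn": "jog_arm", "kwargs": {
  "rows": [
    {"x": 0,"y": 0,"z": 0.002,"roll": 0,"grip": 0},
    {"x": 0,"y": 0,"z": 0.004,"roll": 0,"grip": 0},
    {"x": 0,"y": 0,"z": 0.006,"roll": 0,"grip": 0},
    {"x": 0,"y": 0,"z": 0.008,"roll": 0,"grip": 0},
    {"x": 0,"y": 0,"z": 0.01,"roll": 0,"grip": 0},
    {"x": 0,"y": 0,"z": 0.012,"roll": 0,"grip": 0},
    {"x": 0,"y": 0,"z": 0.012,"roll": 0,"grip": 0}
  ]
}}

```text
time_s: 10.53
ee_pos: [0.5972, -0.3292, 0.1527]
tcp_rot: [0.001, 0.457, 0.89, 0.001]
contact_force: [-3.7, 3.4, 7.1]
finger_gap: 0.0174
gripper_force: 30.0
```

```bash
python3 -c "
from obs import *
obs('L','v2'); s=readout.state(); print(s['ee_pos'],s['contact_force'],s['moment']); g=lane('L',.168,0,.009)
go([*g[:2],.150],YAW)"
```

```text
scene area 17.5 lane x 0.0492 0.0953 mean y near tip -0.0005 y all -0.0005
scene area 23.0 lane x 0.1816 0.2058 mean y near tip -0.0041 y all -0.0041
scene area 55.5 lane x -0.3908 -0.3094 mean y near tip -0.0239 y all -0.0141
[ 0.5971994  -0.32920145  0.15281898] [-3.81061006  2.26154163  6.67966235] [ 0.45290575  0.60272528 -0.07252509]
shift [0.0018 0.0002 0.0028] roll -0.0021 yaw now 2.193
```

View pics/v2.png

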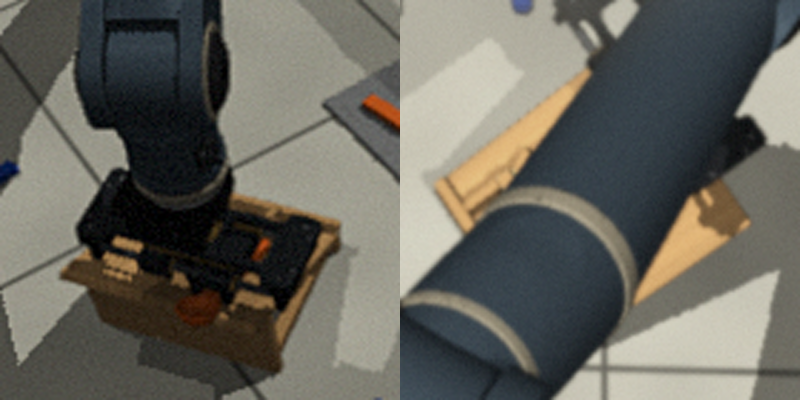

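The spoon pivoted in the grip and its tip is centred in the flare. I press 2.5 mm further for a flush fit, then start sliding down the lane.

>>> {"fn": "jog_arm", "kwargs": {
  "rows": [
    {"x": 0,"y": 0,"z": 0.0012,"roll": 0,"grip": 0},
    {"x": 0,"y": 0,"z": 0.0024,"roll": 0,"grip": 0},
    {"x": 0,"y": 0,"z": 0.0026,"roll": 0,"grip": 0},
    {"x": 0.0035,"y": 0,"z": 0.0046,"roll": 0,"grip": 0},
    {"x": 0.007,"y": 0,"z": 0.0066,"roll": 0,"grip": 0},
    {"x": 0.0104,"y": 0,"z": 0.0086,"roll": 0,"grip": 0},
    {"x": 0.0104,"y": 0,"z": 0.0086,"roll": 0,"grip": 0}
  ]
}}

```text
time_s: 11.22
ee_pos: [0.5945, -0.3244, 0.1483]
tcp_rot: [0.008, 0.457, 0.89, -0.0]
contact_force: [-0.1, -0.2, 17.0]
finger_gap: 0.0175
gripper_force: 33.2
```

```bash
python3 -c "
from obs import *
obs('L'); s=readout.state(); print(s['ee_pos'],s['contact_force'],s['moment'],s['finger_gap'])
w=s['ee_pos']-[0,0,.0222]-lane('L',0,0,0); print('grasp in lane',w@X,w@V,w@Z)"
```

```text
scene area 19.0 lane x 0.0529 0.089 mean y near tip 0.0027 y all 0.0027
scene area 20.5 lane x 0.1773 0.2004 mean y near tip -0.0049 y all -0.0049
scene area 56.5 lane x -0.3908 -0.3116 mean y near tip -0.0239 y all -0.0141
[ 0.59453501 -0.32434711  0.14832941] [-0.91968799  0.06647734 16.48687957] [-0.51032596 -0.07887894 -0.03524518] 0.017396122467649273
grasp in lane 0.16392921187608414 0.0004348276601339088 0.009427909083074662
```

>>> {"fn": "jog_arm", "kwargs": {
  "rows": [
    {"x": 0,"y": 0,"z": -0.003,"roll": 0,"grip": 0},
    {"x": 0.003,"y": 0,"z": -0.0015,"roll": 0,"grip": 0},
    {"x": 0.006,"y": 0,"z": 0.0,"roll": 0,"grip": 0},
    {"x": 0.009,"y": 0,"z": 0.002,"roll": 0,"grip": 0},
    {"x": 0.009,"y": 0,"z": 0.002,"roll": 0,"grip": 0},
    {"x": 0.009,"y": 0,"z": 0.002,"roll": 0,"grip": 0}
  ]
}}

```text
time_s: 11.82
ee_pos: [0.5861, -0.3141, 0.141]
tcp_rot: [0.002, 0.457, 0.89, 0.0]
contact_force: [-0.2, 1.6, 6.7]
finger_gap: 0.0176
gripper_force: 31.1
```

```bash
python3 -c "
from obs import *
obs('L'); s=readout.state(); print(s['ee_pos'],s['contact_force'],s['moment'],s['finger_gap'])
w=s['ee_pos']-[0,0,.0222]-lane('L',0,0,0); print('grasp in lane',w@X,w@V,w@Z)"
```

```text
scene area 23.5 lane x 0.1605 0.1829 mean y near tip -0.0045 y all -0.0045
scene area 57.0 lane x -0.3908 -0.3116 mean y near tip -0.0239 y all -0.0141
[ 0.58608539 -0.31407171  0.1409276 ] [-0.10194962  1.72869971  8.10555263] [-0.21011898 -0.04282634  0.00165247] 0.017602880412954193
grasp in lane 0.1487303909621954 -0.0004080995485625076 0.009656076029579845
```

>>> {"fn": "jog_arm", "kwargs": {
  "rows": [
    {"x": 0.004,"y": 0,"z": 0.0015,"roll": 0,"grip": 0},
    {"x": 0.008,"y": 0,"z": 0.0035,"roll": 0,"grip": 0},
    {"x": 0.012,"y": 0,"z": 0.006,"roll": 0,"grip": 0},
    {"x": 0.016,"y": 0,"z": 0.0085,"roll": 0,"grip": 0},
    {"x": 0.02,"y": 0,"z": 0.0108,"roll": 0,"grip": 0},
    {"x": 0.024,"y": 0,"z": 0.0128,"roll": 0,"grip": 0},
    {"x": 0.024,"y": 0,"z": 0.0128,"roll": 0,"grip": 0}
  ]
}}

```text
time_s: 12.5
ee_pos: [0.5708, -0.2934, 0.1265]
tcp_rot: [-0.0, 0.457, 0.89, 0.0]
contact_force: [-0.8, 1.7, 5.2]
finger_gap: 0.0178
gripper_force: 30.3
```

```bash
python3 -c "
from obs import *
obs('L'); s=readout.state(); print(s['ee_pos'],s['contact_force'],s['moment'],s['finger_gap'])
w=s['ee_pos']-[0,0,.0222]-lane('L',0,0,0); print('grasp in lane',w@X,w@V,w@Z)"
```

```text
scene area 15.0 lane x 0.1267 0.149 mean y near tip -0.0049 y all -0.0049
scene area 55.0 lane x -0.3908 -0.3116 mean y near tip -0.0239 y all -0.0141
[ 0.5708136  -0.29347075  0.12643185] [-0.49377922  2.18815012  4.91627567] [ 0.07860476 -0.01633128  0.00354258] 0.017413017343766456
grasp in lane 0.1192758599750593 -0.0007446195889828304 0.00992340288975154
```

>>> {"fn": "jog_arm", "kwargs": {
  "rows": [
    {"x": 0.004,"y": 0,"z": 0.002,"roll": 0,"grip": 0},
    {"x": 0.008,"y": 0,"z": 0.0043,"roll": 0,"grip": 0},
    {"x": 0.012,"y": 0,"z": 0.0066,"roll": 0,"grip": 0},
    {"x": 0.015,"y": 0,"z": 0.0085,"roll": 0,"grip": 0},
    {"x": 0.018,"y": 0,"z": 0.0102,"roll": 0,"grip": 0},
    {"x": 0.019,"y": 0,"z": 0.0108,"roll": 0,"grip": 0},
    {"x": 0.019,"y": 0,"z": 0.0108,"roll": 0,"grip": 0}
  ]
}}

```text
time_s: 13.18
ee_pos: [0.5603, -0.279, 0.1161]
tcp_rot: [0.001, 0.457, 0.89, 0.0]
contact_force: [-0.6, 0.1, 5.2]
finger_gap: 0.0175
gripper_force: 30.5
```

```bash
cat > st.py <<'E'
import sys
from obs import *
sd=sys.argv[1]; obs(sd,sys.argv[2] if len(sys.argv)>2 else None); s=readout.state(); print(s['ee_pos'],s['contact_force'],s['moment'],s['finger_gap'])
w=s['ee_pos']-[0,0,.0222]-lane(sd,0,0,0); print('grasp in lane',w@X,w@V,w@Z)
E
python3 st.py L
```

```text
scene area 17.5 lane x 0.1085 0.1313 mean y near tip -0.0085 y all -0.0085
scene area 56.0 lane x -0.3908 -0.3116 mean y near tip -0.0239 y all -0.0141
[ 0.56027669 -0.27901901  0.11602111] [-0.03215104  0.01185614  6.46082802] [-0.22525985 -0.13013967 -0.01387824] 0.01729038905277771
grasp in lane 0.09858168808322657 -0.0008376320255803737 0.00984990615524069
```

>>> {"fn": "jog_arm", "kwargs": {
  "rows": [
    {"x": 0.0015,"y": 0,"z": 0.0006,"roll": 0,"grip": 0},
    {"x": 0.003,"y": 0,"z": 0.0014,"roll": 0,"grip": 0},
    {"x": 0.0045,"y": 0,"z": 0.0022,"roll": 0,"grip": 0},
    {"x": 0.0045,"y": 0,"z": 0.0022,"roll": 0,"grip": 0},
    {"x": 0.0045,"y": 0,"z": 0.0022,"roll": 0,"grip": 0}
  ]
}}

```text
time_s: 13.7
ee_pos: [0.56, -0.2788, 0.1159]
tcp_rot: [0.005, 0.457, 0.889, -0.001]
contact_force: [3.1, -4.9, 9.5]
finger_gap: 0.0177
gripper_force: 30.4
```

```bash
python3 st.py L
```

```text
scene area 23.0 lane x 0.1098 0.1327 mean y near tip -0.0065 y all -0.0065
scene area 55.5 lane x -0.3908 -0.3116 mean y near tip -0.0239 y all -0.0141
[ 0.56004395 -0.27874676  0.1159085 ] [ 2.13113703 -4.25776391  8.12998873] [-1.25818332 -0.6626461   0.04788976] 0.01729730679664766
grasp in lane 0.0982162526976108 -0.000867155715883253 0.009930850932284428
```

The spoon has stopped dead and the reaction force points uphill, so the tip is on the stop. I ease off, release and lift.

>>> {"fn": "jog_arm", "kwargs": {
  "rows": [
    {"x": -0.003,"y": 0,"z": -0.002,"roll": 0,"grip": 0},
    {"x": -0.003,"y": 0,"z": -0.002,"roll": 0,"grip": 0.4},
    {"x": -0.003,"y": 0,"z": -0.002,"roll": 0,"grip": 0.4},
    {"x": -0.003,"y": 0,"z": -0.002,"roll": 0,"grip": 0.4},
    {"x": -0.003,"y": 0,"z": -0.03,"roll": 0,"grip": 0.4},
    {"x": -0.003,"y": 0,"z": -0.07,"roll": 0,"grip": 0.4},
    {"x": -0.003,"y": 0,"z": -0.11,"roll": 0,"grip": 0.5},
    {"x": -0.003,"y": 0,"z": -0.11,"roll": 0,"grip": 0.5}
  ]
}}

```text
time_s: 14.47
ee_pos: [0.5621, -0.2796, 0.2308]
tcp_rot: [0.006, 0.457, 0.889, 0.001]
contact_force: [0.6, -2.0, 0.2]
finger_gap: 0.0405
gripper_force: 0.0
```

```bash
python3 -c "
from h import *
go([.494,-.0235,.12],.195)"
```

```text
shift [0.249  0.0931 0.1089] roll -1.1441 yaw now 2.192
```

>>> {"fn": "jog_arm", "kwargs": {
  "rows": [
    {"x": 0.03,"y": 0.01,"z": 0,"roll": -0.12,"grip": 0.5},
    {"x": 0.065,"y": 0.025,"z": 0,"roll": -0.24,"grip": 0.5},
    {"x": 0.1,"y": 0.04,"z": 0.0,"roll": -0.36,"grip": 0.5},
    {"x": 0.14,"y": 0.055,"z": 0.02,"roll": -0.48,"grip": 0.5},
    {"x": 0.175,"y": 0.065,"z": 0.04,"roll": -0.6,"grip": 0.5},
    {"x": 0.21,"y": 0.08,"z": 0.06,"roll": -0.72,"grip": 0.5},
    {"x": 0.235,"y": 0.088,"z": 0.085,"roll": -0.84,"grip": 0.5},
    {"x": 0.249,"y": 0.093,"z": 0.105,"roll": -0.96,"grip": 0.5}
  ]
}}

```text
time_s: 15.13
ee_pos: [0.4865, -0.0165, 0.1165]
tcp_rot: [-0.002, -0.011, 1.0, 0.001]
contact_force: [-0.6, -0.5, -1.1]
finger_gap: 0.0438
gripper_force: 0.0
```

>>> {"fn": "jog_arm", "kwargs": {
  "rows": [
    {"x": 0,"y": 0,"z": 0,"roll": -0.12,"grip": 0.5},
    {"x": 0,"y": 0,"z": 0,"roll": -0.184,"grip": 0.5},
    {"x": 0,"y": 0,"z": 0,"roll": -0.184,"grip": 0.5},
    {"x": 0,"y": 0,"z": 0,"roll": -0.184,"grip": 0.5},
    {"x": 0,"y": 0,"z": 0,"roll": -0.184,"grip": 0.5}
  ]
}}

```text
time_s: 15.55
ee_pos: [0.4893, -0.0214, 0.1184]
tcp_rot: [-0.0, -0.096, 0.995, 0.0]
contact_force: [0.1, -0.5, 0.5]
finger_gap: 0.0434
gripper_force: 0.0
```

```bash
python3 -c "
from obs import *
obs('L','v3')
go([.494,-.0235,.0395],.195)"
```

```text
scene area 19.5 lane x -0.3746 -0.3116 mean y near tip -0.0195 y all -0.0141
scene area 176.5 lane x 0.0348 0.1503 mean y near tip -0.0039 y all -0.0046
top area 86.5 lane x -0.0004 0.0333 mean y near tip 0.0017 y all 0.0017
top area 370.5 lane x 0.0524 0.1529 mean y near tip 0.0006 y all -0.0006
shift [-0.004  -0.0029  0.0791] roll -0.0015 yaw now -2.948
```

View pics/v3.png

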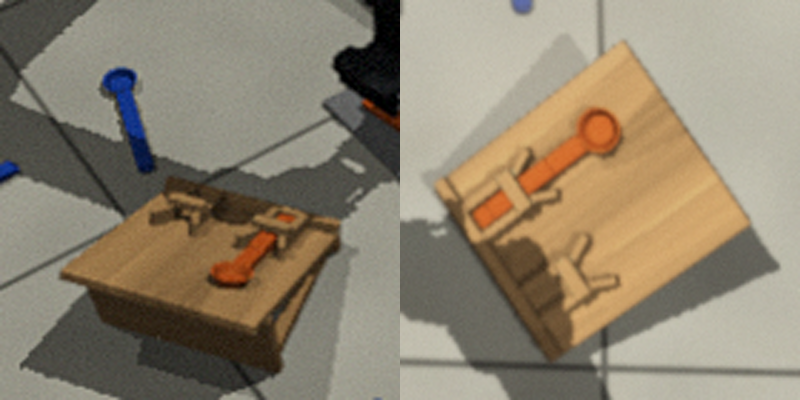

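The first spoon lies under the left bar with its tip on the stop: the top view puts it at lane x 0.000, y 1 mm. Now the last spoon.

>>> {"fn": "jog_arm", "kwargs": {
  "rows": [
    {"x": -0.004,"y": -0.003,"z": 0.025,"roll": -0.0015,"grip": 0.5},
    {"x": -0.004,"y": -0.003,"z": 0.05,"roll": -0.0015,"grip": 0.5},
    {"x": -0.004,"y": -0.003,"z": 0.07,"roll": -0.0015,"grip": 0.5},
    {"x": -0.004,"y": -0.003,"z": 0.079,"roll": -0.0015,"grip": 0.4},
    {"x": -0.004,"y": -0.003,"z": 0.079,"roll": -0.0015,"grip": 0.3},
    {"x": -0.004,"y": -0.003,"z": 0.079,"roll": -0.0015,"grip": 0},
    {"x": -0.004,"y": -0.003,"z": 0.079,"roll": -0.0015,"grip": 0},
    {"x": -0.004,"y": -0.003,"z": 0.079,"roll": -0.0015,"grip": 0}
  ]
}}

```text
time_s: 16.32
ee_pos: [0.4951, -0.0233, 0.0407]
tcp_rot: [0.001, -0.098, 0.995, -0.0]
contact_force: [0.4, -0.0, 0.3]
finger_gap: 0.018
gripper_force: 0.8
```

>>> {"fn": "jog_arm", "kwargs": {
  "rows": [
    {"x": 0,"y": 0,"z": 0,"roll": 0,"grip": 0},
    {"x": 0,"y": 0,"z": 0,"roll": 0,"grip": 0},
    {"x": 0,"y": 0,"z": -0.03,"roll": 0,"grip": 0},
    {"x": 0,"y": 0,"z": -0.07,"roll": 0,"grip": 0},
    {"x": 0,"y": 0,"z": -0.11,"roll": 0,"grip": 0},
    {"x": 0,"y": 0,"z": -0.15,"roll": 0,"grip": 0},
    {"x": 0,"y": 0,"z": -0.19,"roll": 0,"grip": 0},
    {"x": 0,"y": 0,"z": -0.19,"roll": 0,"grip": 0}
  ]
}}

```text
time_s: 16.98
ee_pos: [0.4985, -0.0234, 0.2377]
tcp_rot: [0.008, -0.098, 0.995, -0.0]
contact_force: [1.3, 0.5, 0.3]
finger_gap: 0.0176
gripper_force: 30.0
```

```bash
python3 -c "
from h import *
g=lane('R',.168,0,.009); print(g)
print(readout.state()['finger_gap'],readout.state()['ee_pos']); go([*g[:2],.23],YAW)"
```

```text
[ 0.5233722  -0.38027827  0.12779423]
0.017560870532588223 [ 0.49848373 -0.02341934  0.23768649]
shift [ 0.0453 -0.3548  0.0078] roll 1.1422 yaw now -2.945
```

>>> {"fn": "jog_arm", "kwargs": {
  "rows": [
    {"x": 0,"y": -0.03,"z": 0,"roll": 0.12,"grip": 0},
    {"x": 0.005,"y": -0.065,"z": 0,"roll": 0.24,"grip": 0},
    {"x": 0.01,"y": -0.1,"z": 0,"roll": 0.36,"grip": 0},
    {"x": 0.015,"y": -0.14,"z": 0,"roll": 0.48,"grip": 0},
    {"x": 0.02,"y": -0.18,"z": 0,"roll": 0.6,"grip": 0},
    {"x": 0.028,"y": -0.22,"z": 0,"roll": 0.72,"grip": 0},
    {"x": 0.035,"y": -0.26,"z": 0,"roll": 0.84,"grip": 0},
    {"x": 0.04,"y": -0.3,"z": 0,"roll": 0.96,"grip": 0}
  ]
}}

```text
time_s: 17.65
ee_pos: [0.5126, -0.3273, 0.2295]
tcp_rot: [-0.0, 0.375, 0.927, 0.0]
contact_force: [0.3, -0.7, -0.7]
finger_gap: 0.0175
gripper_force: 30.0
```

```bash
python3 -c "
from h import *
g=lane('R',.168,0,.009)
go([*g[:2],.23],YAW)"
```

```text
shift [-0.0446 -0.0306 -0.0005] roll 0.1762 yaw now 2.372
```

>>> {"fn": "jog_arm", "kwargs": {
  "rows": [
    {"x": -0.022,"y": -0.015,"z": 0,"roll": 0.1,"grip": 0},
    {"x": -0.044,"y": -0.03,"z": 0,"roll": 0.176,"grip": 0},
    {"x": -0.044,"y": -0.03,"z": 0,"roll": 0.176,"grip": 0},
    {"x": -0.044,"y": -0.03,"z": 0,"roll": 0.176,"grip": 0},
    {"x": -0.044,"y": -0.03,"z": 0,"roll": 0.176,"grip": 0},
    {"x": -0.044,"y": -0.03,"z": 0,"roll": 0.176,"grip": 0}
  ]
}}

```text
time_s: 18.15
ee_pos: [0.5247, -0.3757, 0.2292]
tcp_rot: [-0.0, 0.452, 0.892, 0.001]
contact_force: [-0.3, 0.4, -0.4]
finger_gap: 0.0174
gripper_force: 30.0
```

```bash
python3 -c "
from h import *
g=lane('R',.168,0,.009); print(readout.state()['ee_pos'])
go([*g[:2],.166],YAW)"
```

```text
[ 0.52470278 -0.37570307  0.22924732]
shift [-0.003  -0.0038  0.0632] roll 0.0089 yaw now 2.205
```

>>> {"fn": "jog_arm", "kwargs": {
  "rows": [
    {"x": -0.003,"y": -0.003,"z": 0.025,"roll": 0.008,"grip": 0},
    {"x": -0.003,"y": -0.003,"z": 0.045,"roll": 0.008,"grip": 0},
    {"x": -0.003,"y": -0.003,"z": 0.055,"roll": 0.008,"grip": 0},
    {"x": -0.003,"y": -0.003,"z": 0.06,"roll": 0.008,"grip": 0},
    {"x": -0.003,"y": -0.003,"z": 0.063,"roll": 0.008,"grip": 0},
    {"x": -0.003,"y": -0.003,"z": 0.066,"roll": 0.008,"grip": 0},
    {"x": -0.003,"y": -0.003,"z": 0.068,"roll": 0.008,"grip": 0},
    {"x": -0.003,"y": -0.003,"z": 0.07,"roll": 0.008,"grip": 0}
  ]
}}

```text
time_s: 18.82
ee_pos: [0.5236, -0.3798, 0.1617]
tcp_rot: [-0.001, 0.456, 0.89, 0.001]
contact_force: [-5.6, 6.2, 8.6]
finger_gap: 0.0172
gripper_force: 30.0
```

```bash
python3 st.py R; python3 -c "
from h import *
g=lane('R',.168,0,.009)
go([*g[:2],.15],YAW)"
```

```text
scene area 19.5 lane x 0.2201 0.2369 mean y near tip 0.0057 y all 0.0057
scene area 64.5 lane x 0.164 0.2163 mean y near tip -0.002 y all 0.0006
scene area 172.0 lane x 0.0356 0.1495 mean y near tip 0.0852 y all 0.0854
top area 86.0 lane x -0.0009 0.0333 mean y near tip 0.0914 y all 0.0914
top area 373.5 lane x 0.0524 0.1529 mean y near tip 0.0906 y all 0.0892
[ 0.52357086 -0.37984071  0.16150422] [-4.57284527  5.88460923  7.77954797] [ 1.06667356  1.02574184 -0.00178261] 0.01707130254960509
grasp in lane 0.17354827480235563 0.0004170723639669531 0.01908729589104564
shift [-0.0003 -0.0004  0.0115] roll -0.0002 yaw now 2.195
```

>>> {"fn": "jog_arm", "kwargs": {
  "rows": [
    {"x": 0,"y": 0,"z": 0.002,"roll": 0,"grip": 0},
    {"x": 0,"y": 0,"z": 0.004,"roll": 0,"grip": 0},
    {"x": 0,"y": 0,"z": 0.006,"roll": 0,"grip": 0},
    {"x": 0,"y": 0,"z": 0.008,"roll": 0,"grip": 0},
    {"x": 0,"y": 0,"z": 0.01,"roll": 0,"grip": 0},
    {"x": 0,"y": 0,"z": 0.0125,"roll": 0,"grip": 0},
    {"x": 0,"y": 0,"z": 0.0125,"roll": 0,"grip": 0},
    {"x": 0.0035,"y": 0,"z": 0.0135,"roll": 0,"grip": 0}
  ]
}}

```text
time_s: 19.58
ee_pos: [0.5244, -0.3809, 0.1514]
tcp_rot: [0.005, 0.456, 0.89, -0.0]
contact_force: [-0.0, -1.9, 14.3]
finger_gap: 0.0178
gripper_force: 34.3
```

```bash
python3 st.py R
```

```text
scene area 18.5 lane x 0.1811 0.2058 mean y near tip -0.0053 y all -0.0053
scene area 171.5 lane x 0.0356 0.1539 mean y near tip 0.0854 y all 0.0846
top area 87.5 lane x -0.0009 0.0333 mean y near tip 0.0914 y all 0.0914
top area 377.5 lane x 0.0524 0.1538 mean y near tip 0.0906 y all 0.0889
[ 0.52428161 -0.38079606  0.1512793 ] [-2.4935534   1.62615562 13.94381945] [-0.0786108   0.31723475 -0.02725629] 0.01765967823606334
grasp in lane 0.1694669138267169 0.000434732032573154 0.009636947472885952
```

>>> {"fn": "jog_arm", "kwargs": {
  "rows": [
    {"x": 0,"y": 0,"z": -0.002,"roll": 0,"grip": 0},
    {"x": 0.003,"y": 0,"z": -0.0005,"roll": 0,"grip": 0},
    {"x": 0.006,"y": 0,"z": 0.001,"roll": 0,"grip": 0},
    {"x": 0.009,"y": 0,"z": 0.003,"roll": 0,"grip": 0},
    {"x": 0.012,"y": 0,"z": 0.0045,"roll": 0,"grip": 0},
    {"x": 0.015,"y": 0,"z": 0.006,"roll": 0,"grip": 0},
    {"x": 0.015,"y": 0,"z": 0.006,"roll": 0,"grip": 0}
  ]
}}

```text
time_s: 20.27
ee_pos: [0.5141, -0.3667, 0.1416]
tcp_rot: [0.002, 0.456, 0.89, 0.0]
contact_force: [-0.9, 1.1, 6.8]
finger_gap: 0.0177
gripper_force: 31.5
```

```bash
python3 st.py R
```

```text
scene area 19.0 lane x 0.1582 0.1838 mean y near tip -0.0029 y all -0.0029
scene area 168.5 lane x 0.0356 0.1539 mean y near tip 0.0862 y all 0.0854
top area 87.5 lane x -0.0009 0.033 mean y near tip 0.0914 y all 0.0914
top area 326.0 lane x 0.0524 0.1449 mean y near tip 0.0903 y all 0.0892
[ 0.51407365 -0.36666331  0.14161027] [-0.49139084  1.33317352  6.3859626 ] [-0.12838111  0.01930394 -0.01901248] 0.01739550474421629
grasp in lane 0.14953429561321588 0.00042193655983036846 0.009980216014305524
```

Smooth so far, and the same as for the left lane. I carry on down to the stop.

>>> {"fn": "jog_arm", "kwargs": {
  "rows": [
    {"x": 0.004,"y": 0,"z": 0.0015,"roll": 0,"grip": 0},
    {"x": 0.008,"y": 0,"z": 0.0035,"roll": 0,"grip": 0},
    {"x": 0.012,"y": 0,"z": 0.006,"roll": 0,"grip": 0},
    {"x": 0.016,"y": 0,"z": 0.0085,"roll": 0,"grip": 0},
    {"x": 0.02,"y": 0,"z": 0.0108,"roll": 0,"grip": 0},
    {"x": 0.024,"y": 0,"z": 0.0128,"roll": 0,"grip": 0},
    {"x": 0.024,"y": 0,"z": 0.0128,"roll": 0,"grip": 0}
  ]
}}

```text
time_s: 20.95
ee_pos: [0.4987, -0.3462, 0.1271]
tcp_rot: [-0.0, 0.456, 0.89, 0.0]
contact_force: [0.0, 1.2, 3.7]
finger_gap: 0.0176
gripper_force: 30.6
```

>>> {"fn": "jog_arm", "kwargs": {
  "rows": [
    {"x": 0.004,"y": 0,"z": 0.002,"roll": 0,"grip": 0},
    {"x": 0.008,"y": 0,"z": 0.0043,"roll": 0,"grip": 0},
    {"x": 0.012,"y": 0,"z": 0.0066,"roll": 0,"grip": 0},
    {"x": 0.015,"y": 0,"z": 0.0085,"roll": 0,"grip": 0},
    {"x": 0.018,"y": 0,"z": 0.0102,"roll": 0,"grip": 0},
    {"x": 0.019,"y": 0,"z": 0.0108,"roll": 0,"grip": 0},
    {"x": 0.019,"y": 0,"z": 0.0108,"roll": 0,"grip": 0}
  ]
}}

```text
time_s: 21.53
ee_pos: [0.4878, -0.3313, 0.1163]
tcp_rot: [-0.0, 0.456, 0.89, 0.0]
contact_force: [0.2, -0.2, 5.5]
finger_gap: 0.0174
gripper_force: 30.7
```

```bash
python3 st.py R
```

```text
scene area 17.5 lane x 0.1071 0.1298 mean y near tip -0.005 y all -0.005
scene area 170.5 lane x 0.0348 0.1495 mean y near tip 0.0863 y all 0.0845
top area 89.5 lane x -0.0009 0.033 mean y near tip 0.0916 y all 0.0916
top area 99.0 lane x 0.0524 0.0896 mean y near tip 0.0904 y all 0.0904
[ 0.48773672 -0.33129788  0.11630654] [0.13626096 0.00600294 5.77417988] [-0.13826389 -0.14193699 -0.00064402] 0.017604607980425402
grasp in lane 0.09869973506546206 -0.00025310133496674644 0.010111334527775743
```

>>> {"fn": "jog_arm", "kwargs": {
  "rows": [
    {"x": 0.0015,"y": 0,"z": 0.0006,"roll": 0,"grip": 0},
    {"x": 0.003,"y": 0,"z": 0.0014,"roll": 0,"grip": 0},
    {"x": 0.0045,"y": 0,"z": 0.0022,"roll": 0,"grip": 0},
    {"x": 0.0055,"y": 0,"z": 0.0027,"roll": 0,"grip": 0},
    {"x": 0.0055,"y": 0,"z": 0.0027,"roll": 0,"grip": 0}
  ]
}}

```text
time_s: 22.05
ee_pos: [0.4873, -0.3307, 0.116]
tcp_rot: [0.005, 0.456, 0.89, -0.001]
contact_force: [3.7, -4.9, 10.0]
finger_gap: 0.0173
gripper_force: 30.6
```

```bash
python3 st.py R
```

```text
scene area 20.0 lane x 0.1057 0.1298 mean y near tip -0.0064 y all -0.0064
scene area 172.5 lane x 0.0356 0.1539 mean y near tip 0.0852 y all 0.0843
top area 86.0 lane x -0.0009 0.033 mean y near tip 0.0914 y all 0.0914
top area 95.5 lane x 0.0524 0.0891 mean y near tip 0.0904 y all 0.0904
[ 0.48731952 -0.33073263  0.11600943] [ 3.42918812 -4.16631287  9.64139562] [-1.33843093 -0.65214328  0.05794256] 0.01753373226240481
grasp in lane 0.09794279421579734 -0.0002608553865234273 0.010205283253570417
```

The second spoon is against the stop, with the same uphill reaction. I release it and retreat.

>>> {"fn": "jog_arm", "kwargs": {
  "rows": [
    {"x": -0.003,"y": 0,"z": -0.002,"roll": 0,"grip": 0},
    {"x": -0.003,"y": 0,"z": -0.002,"roll": 0,"grip": 0.4},
    {"x": -0.003,"y": 0,"z": -0.002,"roll": 0,"grip": 0.4},
    {"x": -0.003,"y": 0,"z": -0.002,"roll": 0,"grip": 0.4},
    {"x": -0.003,"y": 0,"z": -0.03,"roll": 0,"grip": 0.4},
    {"x": -0.003,"y": 0,"z": -0.07,"roll": 0,"grip": 0.4},
    {"x": -0.003,"y": 0,"z": -0.11,"roll": 0,"grip": 0.5},
    {"x": -0.003,"y": 0,"z": -0.13,"roll": 0,"grip": 0.5}
  ]
}}

```text
time_s: 22.82
ee_pos: [0.4871, -0.3301, 0.2473]
tcp_rot: [0.002, 0.456, 0.89, 0.0]
contact_force: [-0.0, -0.4, 0.8]
finger_gap: 0.0403
gripper_force: 0.0
```

>>> {"fn": "jog_arm", "kwargs": {
  "rows": [
    {"x": 0.03,"y": 0.03,"z": 0,"roll": 0,"grip": 0.5},
    {"x": 0.06,"y": 0.06,"z": 0,"roll": 0,"grip": 0.5},
    {"x": 0.09,"y": 0.09,"z": 0,"roll": 0,"grip": 0.5},
    {"x": 0.12,"y": 0.11,"z": 0,"roll": 0,"grip": 0.5},
    {"x": 0.15,"y": 0.12,"z": 0,"roll": 0,"grip": 0.5},
    {"x": 0.18,"y": 0.12,"z": 0,"roll": 0,"grip": 0.5},
    {"x": 0.21,"y": 0.12,"z": 0,"roll": 0,"grip": 0.5},
    {"x": 0.24,"y": 0.12,"z": 0,"roll": 0,"grip": 0.5}
  ]
}}

```text
time_s: 23.48
ee_pos: [0.4417, -0.063, 0.2426]
tcp_rot: [-0.001, 0.456, 0.89, -0.001]
contact_force: [-0.1, 1.5, 0.0]
finger_gap: 0.0434
gripper_force: 0.0
```

>>> {"fn": "jog_arm", "kwargs": {
  "rows": [
    {"x": 0,"y": 0,"z": 0,"roll": 0,"grip": 0.5},
    {"x": 0,"y": 0,"z": 0,"roll": 0,"grip": 0.5},
    {"x": 0,"y": 0,"z": 0,"roll": 0,"grip": 0.5}
  ]
}}

```text
time_s: 23.73
ee_pos: [0.4437, -0.0651, 0.2435]
tcp_rot: [-0.0, 0.456, 0.89, -0.0]
contact_force: [0.2, -0.7, -0.6]
finger_gap: 0.0434
gripper_force: 0.0
```

```bash
python3 st.py R; python3 -c "
from h import *
cv2.imwrite('pics/f.png',np.hstack([cv2.resize(cams.get_image('scene')[110:330,150:490],(400,260)),cv2.resize(cams.get_image('top')[130:390,60:520],(400,260))])[:,:,::-1])"
```

```text
scene area 171.0 lane x 0.0356 0.1503 mean y near tip 0.0851 y all 0.0846
scene area 174.5 lane x 0.0344 0.1542 mean y near tip -0.0045 y all -0.0048
top area 88.0 lane x -0.0009 0.0333 mean y near tip 0.0917 y all 0.0917
top area 376.0 lane x 0.0524 0.1529 mean y near tip 0.0903 y all 0.0896
top area 379.5 lane x 0.0516 0.1525 mean y near tip 0.001 y all 0.0001
[ 0.44412567 -0.06577839  0.24353462] [-0.26392317  0.66339689 -0.45047406] [-0.10435731 -0.00443822  0.0149396 ] 0.04359713098840599
grasp in lane -0.04628373828971296 0.11968562117940627 0.24072791621491033
```

View pics/f.png

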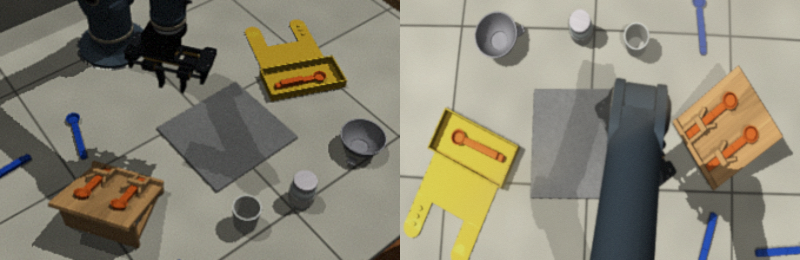

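Both thin spoons are home in the lanes, at about (90,186) and (131,190) in the left crop. The thick one lies flat in the pocket at (300,80), and the cup and jar haven't moved. Handing in.

```bash
python3 -c "
from plant import order
print(order.job_done())"
```

```text
the job is handed in; nothing more can be done
None
```

I've handed the job in after about 24 s of robot time; the call returned no verdict. The last pictures show both thin spoons home under the bars, one to a lane, the thick one flat in the bib pocket, and the cup and jar still standing.

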